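Scour the rim of a rocking cast-iron bowl

TASK

Pick up the scouring puck by its handle, set its flat face gently on the rim of the round-bottomed bowl at the left-hand brass rivet (start mark) and scour along the robot's side of the rim to the right-hand brass rivet (end mark), pressing with a contact force between 5 and 8 newtons all the way without lifting off, although the bowl rocks under the hand; press for about a second at each end mark before going on. Then ease off so that the bowl rocks back gently, and stand the puck upright on the bench clear of the bowl, let go, and leave everything at rest with the other objects untouched.

Things in the scene. Friction and masses are not known exactly. Their poses are not given: they have to be found in the camera images.
- puck: Scouring puck, 0.16 kg: a flat-faced round grey disc, 40 mm diameter, 18 mm thick, with an upright square wooden handle 26 x 26 mm on its centre reaching 77 mm above the underside. Stands on its disc on the bench to the right of the bowl. Origin: centre of the underside; z up the handle; x and y square to the handle's flat faces.
- stand: Fixed steel ring stand on the bench, 264 mm across, about 50 mm high, carrying the bowl. Origin: on the bench, under the bowl's centre; z up; its -x side faces roughly towards the robot (yaw up to 0.35 rad either way).
- bowl: Round-bottomed dark cast-iron bowl in the stand, mouth up. Its outside is a sphere of radius 155 mm; it rocks freely (no yaw) about that sphere's centre, which is this origin, 165 mm above the bench. z points up out of the mouth, -x roughly to the robot, as the stand's. Two loop ears stick out 34 mm at left and right (+y, -y). It rights itself by its weight; stops at 0.8 rad of tilt.
- rim_start (a point): Start mark: top of the rim bead above the left-hand brass rivet (a round stud, 14 mm thick, sticking out 23 mm beyond the bead just below it), 60 degrees to the left (+y side) of the rim's front point; moves with the bowl, axes as the bowl's.
- rim_left (a point): Top of the rim bead 30 degrees to the left (+y) of the front point; moves with the bowl.
- rim_front (a point): Top of the rim bead at its front point (the bowl's -x side, facing the robot); moves with the bowl. The contact force asked for is the push of the puck square to its face (straight down), without the sideways friction drag (friction coefficient about 0.6, nominal).
- rim_right (a point): Top of the rim bead 30 degrees to the right (-y) of the front point; moves with the bowl.
- rim_end (a point): End mark: top of the rim bead above the right-hand brass rivet, 60 degrees to the right (-y side) of the front point; moves with the bowl.
- jar: Bystander: closed glass jar, 72 mm diameter, 110 mm high, left of the bowl. Origin: centre of the underside.
- mug: Bystander: white mug, 80 mm diameter, 90 mm high, far right. Origin: centre of the underside.
- can: Bystander: tin can, 84 mm diameter, 110 mm high, far left. Origin: centre of the underside.
- bowl_weight (a point): Centre of mass of the bowl, 79 mm below its origin on its z. Mass nominally 4.2 kg; the real one is 0.55 to 1.8 times that. So it takes about 3.3 N m per rad of tilt, or 145 N/m pressing straight down at the rim, for the nominal mass (in proportion for others); left alone it swings with a period of about 0.87 s, lightly damped (0.12 N m s/rad).
- rim_centre (a point): Centre of the rim circle, on the bowl's z axis. The rim is a round bead 12 mm thick whose centre line is a circle of radius 150 mm in this plane, 27 mm below the bowl's origin; the top of the bead is 144 mm above the bench when level. The bowl moves with it, so pressing down tilts the rim towards the puck and a little inwards.

How it is judged:
On the way, in this order (a step that is already met when the one before it is completed fails the run):
1. the puck is pressed on the rim at the start mark (within 30 mm) with 5 to 8 N for 0.5 s (horizontal distance between puck and rim_start below 0.03 m and contact force between puck and bowl between 5 and 8 N and angle between puck's own z axis and vertical below 0.35 rad), for 0.5 s.
2. it passes 30 degrees left of the front, within 22 mm, pressed with 5 to 8 N for 0.2 s (horizontal distance between puck and rim_left below 0.022 m and contact force between puck and bowl between 5 and 8 N and angle between puck's own z axis and vertical below 0.35 rad), for 0.2 s.
3. it passes the front of the rim, within 22 mm, pressed with 5 to 8 N for 0.2 s (horizontal distance between puck and rim_front below 0.022 m and contact force between puck and bowl between 5 and 8 N and angle between puck's own z axis and vertical below 0.35 rad), for 0.2 s.
4. it passes 30 degrees right of the front, within 22 mm, pressed with 5 to 8 N for 0.2 s (horizontal distance between puck and rim_right below 0.022 m and contact force between puck and bowl between 5 and 8 N and angle between puck's own z axis and vertical below 0.35 rad), for 0.2 s.
5. the puck is pressed on the rim at the end mark (within 30 mm) with 5 to 8 N for 0.5 s (horizontal distance between puck and rim_end below 0.03 m and contact force between puck and bowl between 5 and 8 N and angle between puck's own z axis and vertical below 0.35 rad), for 0.5 s.
At the end, for the whole second after the job is handed in: The puck stands upright (within 0.1 rad) on the bench, its centre more than 180 mm from the bowl's centre, released and at rest; the bowl is level within 0.1 rad and turning slower than 0.3 rad/s (height (world z) of puck below 0.005 m and angle between each of puck, bowl's own z axis and vertical below 0.1 rad and horizontal distance between puck and stand above 0.18 m and linear speed of puck below 0.02 m/s and angular speed of bowl below 0.3 rad/s); the robot touches nothing.
It fails at once if over the arc between the marks, the puck (lower than 21 mm above the level rim) bears on the bowl with less than 4 N or more than 9 N (x of puck in the frame of stand below -0.1 m and horizontal distance between puck and stand below 0.18 m and height (world z) of puck below 0.165 m and (contact force between puck and bowl below 4 N or contact force between puck and bowl above 9 N)).
It fails at once if the puck bears on the bowl with more than 20 N (set down too hard) (contact force between puck and bowl above 20 N).
It fails at once if the bowl rocks faster than 1.4 rad/s (let go of suddenly or struck) (angular speed of bowl above 1.4 rad/s).
It fails at once if the robot itself pushes on the bowl with more than 2 N (contact force between any of the arm, the fingers and bowl above 2 N).
It fails at once if a bystander is moved by more than 20 mm (distance of any of jar, mug, can from where it was at the start of the episode above 0.02 m).
It also fails if it takes over 72 s, if anything falls off the work surface, if the arm or the gripper's body presses on something with over 40 N, if the wrist force passes 120 N, or if a joint passes its speed limit or range.

ROBOT

A 6-joint arm with a two-finger parallel gripper is mounted at the origin on the work surface. World frame = base frame: x ahead of the robot, y to its left, z up, the work surface at z = 0. Lengths are in m, angles in rad, forces in N, time in s.
With the tool pointing down it reaches from about 0.3 to 0.775 m from the base axis. Payload 14.6 kg.
Tool frame: the origin (TCP) lies midway between the tips of the shut fingers; the grasp point (between the pads) lies 19 mm behind it (ctrl.pinch_z is the z of the grasp point in the tool frame, in m); z points along the fingers, y is the line along which they close (so a half turn about z gives the same grasp; the last joint's range is limited). The gripper opens to 94 mm and grips with 3 to 60 N. Pads are 16 mm wide; open, the fingers measure 119 mm over their backs; the gripper's body (75 mm by 177 mm) begins 78 mm behind the grasp point.
Start: joints at [-1.361, 0.3, 1.521, -0, 1.321, -0.067], TCP at [0.15, -0.529, 0.169] pointing down, gripper open.
Joint ranges: [-3.03, 3.03], [-0.79, 2.21], [0.23, 2.52], [-1.04, 4.18], [0, 3.07], [-2.55, 2.55]. Speed limits (rad/s): [2.22, 2.22, 2.57, 3.14, 3.14, 3.14].

INTERFACE

Orientations are given as [roll, pitch, yaw] about the fixed x, y, z axes, in that order (R = Rz(yaw) Ry(pitch) Rx(roll)).
In Python, from station import ctrl, camera, ticket gives the robot as it stands. The module is installed in compiled form; this text tells all that it offers.
- The arm moves only by the shell command python3 -m inch 'ROWS' [FORCE]. ROWS is text: rows parted by semicolons, each of 7 numbers parted by spaces: the opening, from -1 (shut) to 1 (fully open), then the shift along the tool's x, y, z in units of 0.03 m (1.0 is 0.03 m), then the turn, a rotation vector about the tool's x, y, z in units of 10 degrees (1.0 is 10 degrees). In form: grip dx dy dz rx ry rz; .... A call has 1 to 10 rows; each row shifts and turns the commanded pose from where the row before left it, along the tool's axes as they then stand; what a row does not reach is not made up. A row lasts 1/8 s, in which the tool goes at most 62.5 mm and 10.7 degrees, less where a joint would pass 70% of its speed; a pose out of reach is approached as far as the arm can. A call with a number of a shift or a turn outside -1 to 1 is refused whole. A call with a gripper value outside its range is refused whole. The fingers move at their own pace and stop on an object; FORCE is the grip in N (left out, the last holds). Time passes only in rows, so rows that do not move let the fingers close. It gives the time, the measured TCP pose, the force, the opening and the grip force at its end, in the units of the state.
- ctrl.get_obs(): the state, without advancing time (a new reading comes with each control period).
- camera(name): name is "scene" or "top" or "wrist"; returns a dict with "img" (384x512x3 uint8, blue, green, red), "range_z" (384x512 float32, m along the optical axis (not along the pixel's ray), 0 where there is no reading), "intrinsics" (3x3 intrinsics, pixels), "view" (4x4, takes a point from world to camera coordinates). Camera axes: x right, y down, z forward; pixel columns grow to the right and rows downward; lengths in m; the calibration is good to about 2 mm. A picture is of the moment at which its call begins.
- ticket.hand_in(): hands the job in; it is judged then, once.
The state is a dict: "time_s": time; "qpos": joint angles; "joint_vel": joint speeds; "tau": joint torques, N m; "ee_pos": TCP position; "eef_rot": TCP orientation; "force": force on the tool from outside, world axes, zero at the start; "moment": the same for the moment, N m; "grip_width": finger opening in m; "grip_force": force on a finger pad.
Only numpy, scipy, OpenCV 4.12 (cv2) and the standard library are available. Lean on these libraries where they do the work, as an engineer would, in place of code of your own. Each camera call takes 0.05 s, during which the arm holds its last target. There are 200 camera calls.

## Working session

There is one attempt and no reset: what is moved stays moved. The work goes in short steps, Python scripts to look and compute and a shell command to move; the robot and the scene stay as the last step left them, time stands still between calls to the robot, and variables do not carry over. Pictures are saved under pics/ and viewed, at most 10 in all, crops included, and the job is handed in when it is done.

```bash
mkdir -p pics
python3 - <<'E'
from station import ctrl,camera
import cv2,numpy as np
o=ctrl.get_obs();print({k:np.round(v,3) for k,v in o.items()},ctrl.pinch_z)
a=[camera(n) for n in("scene","top")]
for n,c in zip(("scene","top"),a):
    np.savez('pics/'+n,**c);print(n,np.round(c['view'],3).tolist(),c['intrinsics'].tolist())
    cv2.imwrite(f'pics/{n}1.png',c['img'])
E
```

```text
{'time_s': np.float64(0.0), 'qpos': array([-1.361,  0.3  ,  1.522, -0.   ,  1.321, -0.067]), 'joint_vel': array([ 0.001, -0.001, -0.001,  0.   , -0.   , -0.001]), 'tau': array([ 5.0000e-03, -5.3180e+01, -3.5274e+01,  7.1000e-02,  2.5000e-02,
       -0.0000e+00]), 'ee_pos': array([ 0.15 , -0.529,  0.168]), 'eef_rot': array([-3.14 , -0.   ,  0.277]), 'force': array([-0.461,  0.168, -0.275]), 'moment': array([-0.008, -0.014, -0.054]), 'grip_force': np.float64(0.0), 'grip_width': np.float64(0.094)} -0.0188
scene [[-0.522, 0.853, -0.005, 0.27], [0.676, 0.41, -0.612, -0.279], [-0.52, -0.323, -0.791, 1.381], [0.0, 0.0, 0.0, 1.0]] [[409.21526653320063, 0.0, 252.71492208932168], [0.0, 409.21526653320063, 192.81838868644223], [0.0, 0.0, 1.0]]
top [[-0.013, -1.0, 0.005, 0.007], [-0.997, 0.012, -0.079, 0.537], [0.079, -0.006, -0.997, 1.173], [0.0, 0.0, 0.0, 1.0]] [[408.6564911733005, 0.0, 253.36028643482013], [0.0, 408.6564911733005, 193.72440147417922], [0.0, 0.0, 1.0]]
```

View pics/top1.png

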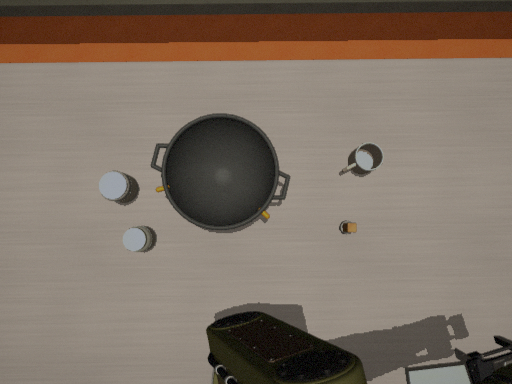

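View pics/scene1.png

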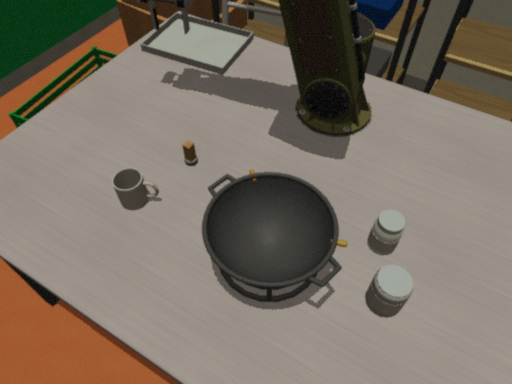

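The top view shows the bowl centred at about (221,171), brass rivets at (160,189) and (266,215), and the puck at (348,228). The mug is at (366,158), the jar at (137,239) and the can at (114,186). The scene view agrees: puck at (190,152), rivets at (252,175) and (341,243).

```bash
cat > h.py <<'E'
import numpy as np,cv2
from scipy.optimize import least_squares
def cloud(c):
    K=c['intrinsics'];z=c['range_z'];v,u=np.indices(z.shape)
    p=np.stack([(u-K[0,2])/K[0,0]*z,(v-K[1,2])/K[1,1]*z,z],-1)
    T=np.linalg.inv(c['view']);w=p@T[:3,:3].T+T[:3,3];w[z==0]=np.nan
    return w
def circ(p):
    f=lambda q:np.hypot(p[:,0]-q[0],p[:,1]-q[1])-q[2]
    return least_squares(f,[*p[:,:2].mean(0),.1],loss='soft_l1',f_scale=.003).x
E
python3 - <<'E'
from h import *
for n in('scene','top'):
    c=dict(np.load(f'pics/{n}.npz'));w=cloud(c);X,Y,Z=w[...,0],w[...,1],w[...,2]
    hsv=cv2.cvtColor(c['img'],cv2.COLOR_BGR2HSV)
    C=np.array([.5,.08])
    near=np.hypot(X-.53,Y-.08)<.25
    m=near&(Z>.136)&(Z<.152);q=circ(w[m]);print(n,'rim',m.sum(),q,'ztop',np.nanpercentile(Z[m],[50,90]))
    br=near&(hsv[...,1]>130)&(hsv[...,0]>12)&(hsv[...,0]<32)&(hsv[...,2]>80)&(Z>.08)
    for s in(0,1):
        mm=br&((Y>q[1])if s==0 else(Y<q[1]));p=w[mm]
        if len(p):
            mu=np.median(p,0);print(' rivet',s,len(p),mu,'ang',np.arctan2(mu[1]-q[1],mu[0]-q[0]),np.hypot(*(mu[:2]-q[:2])))
    h=np.hypot(X-.39,Y+.24)<.09
    hm=h&(Z>.065)&(Z<.09);p=w[hm];print(' handle',len(p),np.median(p,0),p.min(0),p.max(0),cv2.minAreaRect((p[:,:2]*1000).astype(np.float32)))
    for nm,x,y in(('mug',.55,-.29),('jar',.35,.27),('can',.5,.34)):
        k=(np.hypot(X-x,Y-y)<.09)&(Z>.07)&(Z<.13)&(np.hypot(X-q[0],Y-q[1])>.2);print(' ',nm,k.sum(),np.median(w[k],0) if k.any() else '')
E
```

```text
scene rim 2415 [0.59124078 0.09068815 0.15027025] ztop [0.14291664 0.14554338]
 rivet 0 53 [0.54771796 0.24914127 0.13419116] ang 1.8388586426270392 0.1643217184998088
 rivet 1 23 [ 0.47622088 -0.02799328  0.13444278] ang -2.34052821175253 0.1652720748042203
 handle 90 [ 0.43998352 -0.26719173  0.07615648] [ 0.4228217  -0.28456063  0.06566273] [ 0.45024071 -0.25590887  0.08115326] ((436.4209899902344, -270.34136962890625), (28.677261352539062, 26.79129981994629), 85.6082534790039)
  mug 199 [ 0.60653187 -0.30291756  0.08110167]
  jar 339 [0.40749845 0.31169216 0.11090334]
  can 1321 [0.53509579 0.35276922 0.11024813]
top rim 1888 [0.58937748 0.08813277 0.15024323] ztop [0.1422931  0.14550101]
 rivet 0 40 [0.54455984 0.2475253  0.13332788] ang 1.8448968658616687 0.16557355016552033
 rivet 1 41 [ 0.47374653 -0.02907994  0.13305146] ang -2.3494013767936526 0.1646491281253425
 handle 94 [ 0.43644294 -0.26941858  0.07648808] [ 0.42520392 -0.28329618  0.06516316] [ 0.44765694 -0.25642347  0.08237652] ((436.42510986328125, -269.8600158691406), (26.635629653930664, 22.18427085876465), 89.17698669433594)
  mug 136 [ 0.60687774 -0.28980179  0.08257072]
  jar 385 [0.40420523 0.30841088 0.10878731]
  can 903 [0.53874806 0.35576515 0.1089859 ]
```

```bash
python3 -m inch '1 0 0 0 0 0 0.8; 1 0 0 0 0 0 0.79; 1 0.5 -0.43 0 0 0 0; 1 1 -0.9 0 0 0 0; 1 1 -0.9 0 0 0 0; 1 1 -0.9 0 0 0 0; 1 1 -0.9 0 0 0 0; 1 1 -0.9 0 0 0 0; 1 1 -0.9 0 0 0 0; 1 1 -0.9 0 0 0 0'
python3 -m inch '1 1 -0.9 0 0 0 0; 1 0.7 -0.67 0 0 0 0; 1 0.2 -0.3 0 0 0 0; 1 0 0 0 0 0 0; 1 0 0 0 0 0 0'
python3 - <<'E'
from h import *
from station import ctrl,camera
o=ctrl.get_obs();print(o['ee_pos'],o['eef_rot'],o['force'],o['time_s'])
c=camera('wrist');cv2.imwrite('pics/w1.png',c['img']);w=cloud(c);Z=w[...,2]
m=(np.hypot(w[...,0]-.437,w[...,1]+.269)<.04)&(Z>.07)&(Z<.085);p=w[m]
print(m.sum(),np.median(p,0),p.min(0),p.max(0),cv2.minAreaRect((p[:,:2]*1000).astype(np.float32)))
E
```

```text
time_s: 1.35
ee_pos: [0.3766, -0.3252, 0.1686]
eef_rot: [-3.141, -0.0, 0.004]
force: [-0.5, 0.2, 0.4]
grip_width: 0.0941
grip_force: 0.0
time_s: 1.98
ee_pos: [0.4319, -0.2717, 0.1687]
eef_rot: [3.141, 0.0, -0.001]
force: [-0.7, -0.7, -0.3]
grip_width: 0.0943
grip_force: 0.0
[ 0.43193675 -0.27169751  0.1686761 ] [ 3.14148685e+00  3.98212688e-05 -6.95346337e-04] [-0.71886805 -0.73423603 -0.25291671] 1.975
630 [ 0.43847015 -0.27135355  0.07567411] [ 0.4245402  -0.2846022   0.07000652] [ 0.45098454 -0.25900085  0.07804934] ((437.7061767578125, -271.8375244140625), (25.47858238220215, 26.462249755859375), 89.5159683227539)
```

View pics/w1.png

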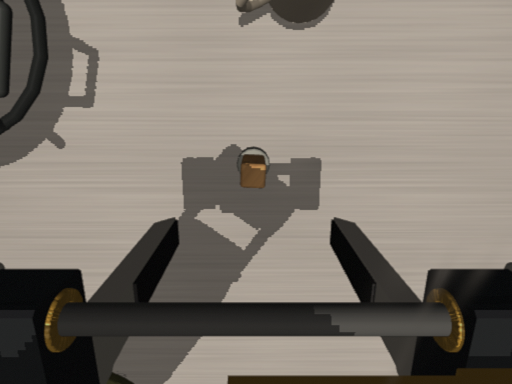

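The wrist view shows the square handle top at about (253,170), midway between the fingers and square to them. Its measured centre is (0.4377, -0.2715), height 0.076.

```bash
python3 -m inch '1 0.2 0 0.5 0 0 0; 1 0 0 1 0 0 0; 1 0 0 1 0 0 0; 1 0 0 1 0 0 0; 1 0 0 0.5 0 0 0; 1 0 0 0.27 0 0 0; -1 0 0 0 0 0 0; -1 0 0 0 0 0 0; -1 0 0 0 0 0 0; -1 0 0 0 0 0 0' 55
python3 -m inch '-1 0 0 0 0 0 0; -1 0 0 0 0 0 0; -1 0 0 0 0 0 0; -1 0 0 0 0 0 0; -1 0 0 -0.3 0 0 0; -1 0 0 -0.8 0 0 0; -1 0 0 -1 0 0 0; -1 0 0 -1 0 0 0; -1 0 0 -1 0 0 0; -1 0 0 -1 0 0 0' 55
python3 -m inch '-1 0 0 -0.8 0 0 0; -1 0 0 0 0 0 0; -1 0 0 0 0 0 0; -1 0 0 0 0 0 0'
python3 -m inch '-1 0 0 0 0 0 0'; python3 -m inch '-1 0 0 0 0 0 0'
```

```text
time_s: 3.28
ee_pos: [0.4386, -0.2714, 0.0409]
eef_rot: [3.141, -0.001, -0.001]
force: [-0.9, -0.2, -0.1]
grip_width: 0.0573
grip_force: 0.0
time_s: 4.53
ee_pos: [0.4384, -0.2712, 0.1953]
eef_rot: [3.141, -0.001, -0.001]
force: [0.6, -0.1, 0.7]
grip_width: 0.0004
grip_force: 0.0
time_s: 5.03
ee_pos: [0.4382, -0.271, 0.2165]
eef_rot: [-3.141, 0.001, -0.001]
force: [-0.1, -0.3, 0.3]
grip_width: 0.0006
grip_force: 0.0
time_s: 5.15
ee_pos: [0.4383, -0.2711, 0.2169]
eef_rot: [-3.141, 0.001, -0.001]
force: [0.4, -0.7, 0.6]
grip_width: 0.0008
grip_force: 0.0
time_s: 5.28
ee_pos: [0.4384, -0.2712, 0.2173]
eef_rot: [-3.141, 0.0, -0.001]
force: [0.1, -0.7, -0.7]
grip_width: 0.0006
grip_force: 0.0
```

The fingers had not finished closing before the lift. I'll reopen and look at the puck.

```bash
python3 -m inch '1 -0.5 0 0 0 0 0; 1 0 0 0 0 0 0; 1 0 0 0 0 0 0; 1 0 0 0 0 0 0; 1 0 0 0 0 0 0; 1 0 0 0 0 0 0; 1 0 0 0 0 0 0'
python3 - <<'E'
from h import *
from station import ctrl,camera
o=ctrl.get_obs();print(o['grip_width'])
c=camera('wrist');cv2.imwrite('pics/w2.png',c['img']);w=cloud(c);Z=w[...,2]
m=(np.hypot(w[...,0]-.437,w[...,1]+.269)<.05)&(Z>.07)&(Z<.085);p=w[m]
print(m.sum(),np.median(p,0),p.min(0),p.max(0),cv2.minAreaRect((p[:,:2]*1000).astype(np.float32)))
E
```

```text
time_s: 6.15
ee_pos: [0.4235, -0.2712, 0.2175]
eef_rot: [-3.142, 0.0, -0.001]
force: [0.3, -0.3, 0.7]
grip_width: 0.0668
grip_force: 0.0
0.06682674830101568
493 [ 0.43850856 -0.27072246  0.07563795] [ 0.4248278  -0.28466856  0.07036976] [ 0.45096023 -0.25900332  0.07827436] ((437.86962890625, -271.8476867675781), (25.620407104492188, 26.146835327148438), 89.82845306396484)
```

View pics/w2.png

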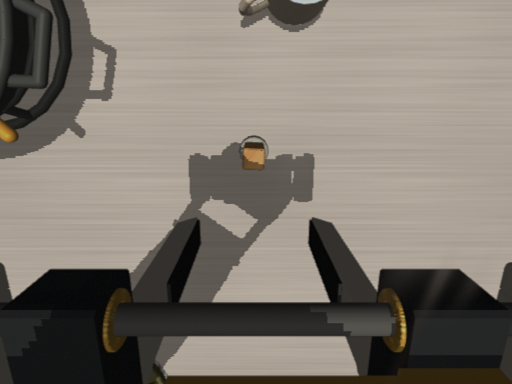

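The puck is still upright and in the same place: handle at (254,155), centre (0.4378, -0.2715). I'll go down again and wait for the grip this time.

```bash
python3 -m inch '0.5 0.48 0 0 0 0 0; 0.5 0 0 1 0 0 0; 0.5 0 0 1 0 0 0; 0.5 0 0 1 0 0 0; 0.5 0 0 1 0 0 0; 0.5 0 0 1 0 0 0; 0.5 0 0 0.6 0 0 0; 0.5 0 0 0.3 0 0 0; 0.4 0 0 0 0 0 0; -1 0 0 0 0 0 0' 55
python3 -m inch '-1 0 0 0 0 0 0; -1 0 0 0 0 0 0; -1 0 0 0 0 0 0; -1 0 0 0 0 0 0; -1 0 0 0 0 0 0; -1 0 0 0 0 0 0; -1 0 0 0 0 0 0' 55
```

```text
time_s: 7.45
ee_pos: [0.4384, -0.2715, 0.0413]
eef_rot: [3.141, -0.001, -0.001]
force: [-0.0, 1.5, 0.0]
grip_width: 0.0595
grip_force: 0.0
time_s: 8.32
ee_pos: [0.4379, -0.2712, 0.0405]
eef_rot: [-3.142, 0.0, -0.001]
force: [0.2, 0.2, 0.4]
grip_width: 0.0002
grip_force: 0.0
```

Run:
```python
from h import *
from station import ctrl,camera
o=ctrl.get_obs();print({k:np.round(v,3) for k,v in o.items()})
a=camera('wrist')['img'];b=camera('scene')['img'][60:260,90:290];b=cv2.resize(b,(384,384),interpolation=cv2.INTER_CUBIC)
cv2.imwrite('pics/w3.png',cv2.resize(np.hstack([a,b]),(800,343)))
```

```text
{'time_s': np.float64(8.325), 'qpos': array([-0.626,  0.37 ,  1.75 , -0.   ,  1.021,  0.946]), 'joint_vel': array([ 0.001,  0.002, -0.001,  0.001,  0.   , -0.   ]), 'tau': array([ 1.0000e-03, -5.1994e+01, -3.0090e+01,  4.8000e-02, -5.0000e-02,
       -0.0000e+00]), 'ee_pos': array([ 0.438, -0.271,  0.041]), 'eef_rot': array([-3.142e+00,  0.000e+00, -1.000e-03]), 'force': array([0.168, 0.202, 0.439]), 'moment': array([-0.026, -0.013,  0.016]), 'grip_force': np.float64(0.0), 'grip_width': np.float64(0.0)}
```

View pics/w3.png

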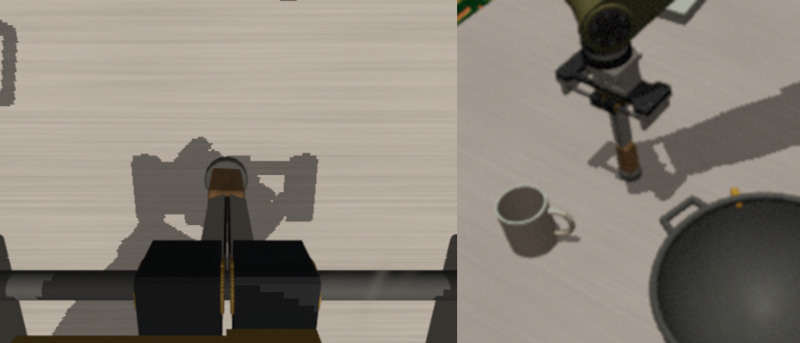

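The fingers are shut just on the robot's side of the handle, or above it, and the handle stands intact ahead of them at about (227,180). I'll measure where the finger tips are in the depth data.

Run:
```python
from h import *
from station import ctrl,camera
for n in('wrist','scene'):
    c=camera(n);w=cloud(c);np.savez('pics/'+n+'b',**c)
    print(n,'campos',np.linalg.inv(c['view'])[:3,3])
    m=(np.hypot(w[...,0]-.437,w[...,1]+.27)<.06)
    for z in np.arange(.01,.15,.01):
        k=m&(w[...,2]>z)&(w[...,2]<z+.01);p=w[k]
        if len(p):print(round(z,2),len(p),np.round(p.min(0)[:2],3),np.round(p.max(0)[:2],3),np.round(np.median(p,0)[:2],3))
```

```text
wrist campos [ 0.51666113 -0.27194685  0.25550743]
0.01 592 [ 0.428 -0.291] [ 0.458 -0.252] [ 0.451 -0.271]
0.02 117 [ 0.448 -0.284] [ 0.451 -0.259] [ 0.45  -0.272]
0.03 126 [ 0.447 -0.285] [ 0.451 -0.259] [ 0.45  -0.272]
0.04 153 [ 0.447 -0.285] [ 0.451 -0.259] [ 0.45  -0.271]
0.05 171 [ 0.447 -0.285] [ 0.451 -0.259] [ 0.45  -0.272]
0.06 191 [ 0.447 -0.285] [ 0.452 -0.259] [ 0.45  -0.272]
0.07 418 [ 0.442 -0.285] [ 0.451 -0.259] [ 0.449 -0.271]
0.08 236 [ 0.446 -0.284] [ 0.449 -0.26 ] [ 0.448 -0.272]
0.09 312 [ 0.446 -0.284] [ 0.449 -0.26 ] [ 0.448 -0.272]
0.1 379 [ 0.446 -0.284] [ 0.449 -0.26 ] [ 0.448 -0.272]
0.11 460 [ 0.446 -0.285] [ 0.449 -0.26 ] [ 0.448 -0.272]
0.12 601 [ 0.43  -0.285] [ 0.449 -0.26 ] [ 0.448 -0.272]
0.13 537 [ 0.431 -0.285] [ 0.449 -0.26 ] [ 0.448 -0.272]
0.14 188 [ 0.438 -0.274] [ 0.449 -0.27 ] [ 0.447 -0.273]
scene campos [1.04832659 0.32979521 0.9226251 ]
0.01 47 [ 0.418 -0.286] [ 0.456 -0.25 ] [ 0.447 -0.26 ]
0.02 35 [ 0.424 -0.284] [ 0.454 -0.251] [ 0.446 -0.259]
0.03 24 [ 0.427 -0.282] [ 0.451 -0.256] [ 0.447 -0.261]
0.04 26 [ 0.428 -0.281] [ 0.451 -0.256] [ 0.447 -0.26 ]
0.05 30 [ 0.426 -0.281] [ 0.45  -0.257] [ 0.445 -0.259]
0.06 28 [ 0.427 -0.281] [ 0.45  -0.256] [ 0.447 -0.261]
0.07 46 [ 0.424 -0.282] [ 0.449 -0.255] [ 0.443 -0.263]
0.08 13 [ 0.432 -0.281] [ 0.447 -0.259] [ 0.445 -0.269]
0.09 28 [ 0.427 -0.283] [ 0.448 -0.257] [ 0.445 -0.264]
0.1 31 [ 0.428 -0.283] [ 0.449 -0.256] [ 0.445 -0.261]
0.11 29 [ 0.43  -0.284] [ 0.447 -0.259] [ 0.445 -0.262]
0.12 27 [ 0.426 -0.283] [ 0.448 -0.256] [ 0.445 -0.263]
0.13 29 [ 0.43  -0.283] [ 0.448 -0.257] [ 0.445 -0.262]
0.14 25 [ 0.429 -0.284] [ 0.449 -0.256] [ 0.445 -0.266]
```

```bash
python3 -m inch '-1 0 0 -1 0 0 0; -1 0 0 -1 0 0 0; -1 0 0 -0.5 0 0 0; -1 0 0 0 0 0 0'
python3 - <<'E'
from h import *
from station import ctrl,camera
o=ctrl.get_obs();print(o['ee_pos'],o['grip_width'])
c=camera('wrist');w=cloud(c);s=camera('scene');ws=cloud(s)
for w in(w,ws):
    m=(np.hypot(w[...,0]-.437,w[...,1]+.27)<.06)
    for z in np.arange(.06,.22,.01):
        k=m&(w[...,2]>z)&(w[...,2]<z+.01);p=w[k]
        if len(p):print(round(z,2),len(p),np.round(p.min(0)[:2],3),np.round(p.max(0)[:2],3))
a=c['img'];b=cv2.resize(s['img'][60:260,90:290],(384,384),interpolation=cv2.INTER_CUBIC)
cv2.imwrite('pics/w4.png',cv2.resize(np.hstack([a,b]),(800,343)))
E
```

```text
time_s: 9.02
ee_pos: [0.4381, -0.2714, 0.1159]
eef_rot: [3.141, -0.001, -0.001]
force: [-0.5, -0.2, -0.6]
grip_width: 0.0003
grip_force: 0.0
[ 0.43810603 -0.27142572  0.11587502] 0.00027545386489947435
0.06 76 [ 0.448 -0.284] [ 0.451 -0.259]
0.07 876 [ 0.425 -0.284] [ 0.451 -0.258]
0.15 119 [ 0.447 -0.283] [ 0.449 -0.263]
0.16 297 [ 0.446 -0.285] [ 0.449 -0.26 ]
0.17 339 [ 0.447 -0.285] [ 0.449 -0.26 ]
0.18 417 [ 0.447 -0.285] [ 0.449 -0.26 ]
0.19 501 [ 0.446 -0.285] [ 0.449 -0.26 ]
0.2 663 [ 0.431 -0.285] [ 0.449 -0.26 ]
0.21 291 [ 0.446 -0.285] [ 0.449 -0.26 ]
0.06 30 [ 0.426 -0.283] [ 0.45  -0.257]
0.07 69 [ 0.423 -0.283] [ 0.45  -0.256]
0.08 5 [ 0.431 -0.278] [ 0.451 -0.26 ]
0.15 8 [ 0.444 -0.28 ] [ 0.447 -0.265]
0.16 30 [ 0.428 -0.283] [ 0.448 -0.259]
0.17 31 [ 0.43  -0.284] [ 0.449 -0.257]
0.18 34 [ 0.428 -0.283] [ 0.447 -0.258]
0.19 33 [ 0.428 -0.282] [ 0.448 -0.258]
0.2 35 [ 0.429 -0.283] [ 0.448 -0.258]
0.21 35 [ 0.427 -0.284] [ 0.448 -0.257]
```

View pics/w4.png

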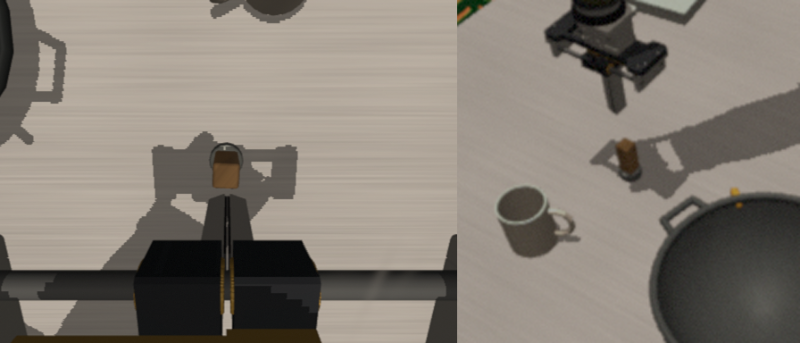

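The closed finger tips show at z≈0.154 in both views while the reported TCP z is 0.116, so the real tips sit about 38 mm above the reported TCP. That means the fingers closed just over the handle. I'll measure the offset and the gripper body precisely.

Run:
```python
from h import *
from station import ctrl,camera
o=ctrl.get_obs();print(o['ee_pos'])
for n in('wrist','scene','top'):
    w=cloud(camera(n));r=np.hypot(w[...,0]-.438,w[...,1]+.2715);Z=w[...,2]
    p=w[(r<.02)&(Z>.1)&(Z<.3)];print(n,'tip',np.round(np.sort(p[:,2])[[0,5,20]],4) if len(p)>20 else len(p), np.round(p[p[:,2]<np.min(p[:,2])+.01].mean(0),4) if len(p) else '')
    b=w[(np.abs(w[...,0]-.438)<.05)&(np.abs(w[...,1]+.2715)>.03)&(np.abs(w[...,1]+.2715)<.09)&(Z>.1)&(Z<.4)];print('  body',len(b),np.round(np.sort(b[:,2])[[0,5,20,-1]],4) if len(b)>20 else '')
```

```text
[ 0.43747997 -0.27100492  0.11446845]
wrist tip [0.1492 0.1501 0.1524] [ 0.4475 -0.2719  0.1556]
  body 13259 [0.2467 0.2473 0.2477 0.2767]
scene tip [0.152  0.1579 0.1647] [ 0.4453 -0.2719  0.1579]
  body 1519 [0.2497 0.2512 0.2525 0.4   ]
top tip 0 
  body 648 [0.2619 0.2632 0.2672 0.399 ]
```

The finger tips and the gripper body both measure about 36 mm higher than reported, so true z ≈ reported + 0.036, while x and y agree. A true tip height of 0.040 therefore means a reported z of about 0.004.

```bash
python3 -m inch '0.4 0 0 0 0 0 0; 0.4 0 0 0 0 0 0; 0.4 0 0 0 0 0 0; 0.4 0 0 0 0 0 0; 0.4 0 0 0 0 0 0; 0.4 0 0 0 0 0 0; 0.4 0 0 0 0 0 0; 0.4 0 0 1 0 0 0; 0.4 0 0 1 0 0 0; 0.4 0 0 1 0 0 0' 55
python3 -m inch '0.4 0 0 0.5 0 0 0; 0.4 0 0 0.2 0 0 0; 0.4 0 0 0 0 0 0; -1 0 0 0 0 0 0; -1 0 0 0 0 0 0; -1 0 0 0 0 0 0; -1 0 0 0 0 0 0; -1 0 0 0 0 0 0; -1 0 0 0 0 0 0; -1 0 0 0 0 0 0' 55
```

```text
time_s: 10.52
ee_pos: [0.4379, -0.2713, 0.0247]
eef_rot: [3.141, -0.0, -0.001]
force: [-0.0, -0.2, 0.1]
grip_width: 0.0659
grip_force: 0.0
time_s: 11.78
ee_pos: [0.4379, -0.2713, 0.0046]
eef_rot: [-3.142, -0.0, -0.001]
force: [0.0, 0.9, 2.2]
grip_width: 0.0254
grip_force: 54.9
```

Gripped: width 25.4 mm at 55 N. The underside height is reported z − 0.0046. Next is the lift, then carrying it over the start mark at (0.550, 0.234).

```bash
python3 -m inch '-1 0 0 -0.3 0 0 0; -1 0 0 -0.7 0 0 0; -1 0 0 -1 0 0 0; -1 0 0 -1 0 0 0; -1 0 0 -1 0 0 0; -1 0 0 -1 0 0 0; -1 0 0 -1 0 0 0; -1 0.1 -0.4 -0.7 0 0 0; -1 0.22 -1 -0.3 0 0 0; -1 0.22 -1 0 0 0 0' 55
python3 -m inch '-1 0.22 -1 0 0 0 0; -1 0.22 -1 0 0 0 0; -1 0.22 -1 0 0 0 0; -1 0.22 -1 0 0 0 0; -1 0.22 -1 0 0 0 0; -1 0.22 -1 0 0 0 0; -1 0.22 -1 0 0 0 0; -1 0.22 -1 0 0 0 0; -1 0.22 -1 0 0 0 0; -1 0.22 -1 0 0 0 0'
python3 -m inch '-1 0.22 -1 0 0 0 0; -1 0.22 -1 0 0 0 0; -1 0.22 -1 0 0 0 0; -1 0.22 -1 0 0 0 0; -1 0.1 -0.4 0 0 0 0; -1 0 0 0 0 0 0; -1 0 0 0 0 0 0; -1 0 0 0 0 0 0'
python3 -m inch '-1 0 0 0 0 0 0'; python3 -m inch '-1 0 0 0 0 0 0'
```

```text
time_s: 13.02
ee_pos: [0.4543, -0.1986, 0.2157]
eef_rot: [3.141, -0.001, -0.001]
force: [0.0, 0.2, -2.5]
grip_width: 0.0259
grip_force: 54.9
time_s: 14.28
ee_pos: [0.5203, 0.1017, 0.2149]
eef_rot: [3.142, -0.0, -0.001]
force: [0.1, 0.8, -1.2]
grip_width: 0.0258
grip_force: 54.9
time_s: 15.28
ee_pos: [0.5499, 0.2318, 0.2148]
eef_rot: [-3.142, -0.0, -0.002]
force: [0.0, -1.2, -0.7]
grip_width: 0.0256
grip_force: 54.9
time_s: 15.4
ee_pos: [0.5499, 0.2321, 0.2147]
eef_rot: [3.142, -0.0, -0.001]
force: [-0.3, 0.7, -1.7]
grip_width: 0.0259
grip_force: 54.9
time_s: 15.52
ee_pos: [0.5499, 0.2324, 0.2146]
eef_rot: [3.142, -0.0, -0.001]
force: [-0.0, 0.6, -2.7]
grip_width: 0.0258
grip_force: 54.9
```

```bash
cat > f.py <<'E'
import sys,numpy as np
from station import ctrl,camera
def rd(n):
    F=[]
    for i in range(n):
        camera('top');F.append(ctrl.get_obs()['force'])
    o=ctrl.get_obs();F=np.array(F);print('t',round(o['time_s'],2),'ee',np.round(o['ee_pos'],4),'puckz',round(o['ee_pos'][2]-.0046,4),'F',F.mean(0).round(2),'se',(F.std(0)/n**.5).round(2),'polar',np.round([np.hypot(o['ee_pos'][0]-.59,o['ee_pos'][1]-.0895),np.arctan2(o['ee_pos'][1]-.0895,o['ee_pos'][0]-.59)%6.2832],4),'rpy',np.round(o['eef_rot'],3))
rd(int(sys.argv[1]))
E
python3 f.py 10
python3 -m inch '-1 0 0 0.5 0 0 0; -1 0 0 0.8 0 0 0; -1 0 0 0.5 0 0 0; -1 0 0 0.2 0 0 0; -1 0 0 0.1 0 0 0; -1 0 0 0.1 0 0 0; -1 0 0 0.1 0 0 0; -1 0.01 0.03 0.1 0 0 0; -1 0.01 0.03 0.1 0 0 0; -1 0.01 0.03 0.1 0 0 0'; python3 f.py 6
```

```text
t 16.02 ee [0.5498 0.2327 0.2145] puckz 0.2099 F [-0.07  0.   -1.8 ] se [0.19 0.25 0.18] polar [0.1487 1.8444] rpy [-3.142e+00  0.000e+00 -1.000e-03]
time_s: 17.27
ee_pos: [0.5508, 0.2299, 0.1365]
eef_rot: [-3.141, -0.0, -0.001]
force: [0.3, -0.5, -0.1]
grip_width: 0.0258
grip_force: 54.9
t 17.57 ee [0.5508 0.2299 0.1367] puckz 0.1321 F [-0.53  0.37 -0.17] se [0.2  0.25 0.46] polar [0.1458 1.8432] rpy [ 3.142e+00 -0.000e+00 -1.000e-03]
```

```bash
python3 -m inch '-1 0.01 0.02 0.1 0 0 0; -1 0.01 0.02 0.1 0 0 0; -1 0.01 0.02 0.1 0 0 0; -1 0.01 0.02 0.1 0 0 0; -1 0.01 0.02 0.1 0 0 0; -1 0 0 0 0 0 0'; python3 f.py 10
```

```text
time_s: 18.32
ee_pos: [0.5522, 0.2269, 0.1214]
eef_rot: [-3.142, 0.0, -0.001]
force: [-0.5, -0.9, 1.1]
grip_width: 0.0257
grip_force: 54.9
t 18.82 ee [0.5523 0.227  0.1216] puckz 0.117 F [-0.82 -0.07  1.96] se [0.2  0.2  0.12] polar [0.1426 1.8387] rpy [-3.142e+00 -0.000e+00 -1.000e-03]
```

```bash
python3 -m inch '-1 0.01 0.03 0.1 0 0 0; -1 0.01 0.03 0.1 0 0 0; -1 0.01 0.03 0.1 0 0 0; -1 0.01 0.03 0.1 0 0 0; -1 0.01 0.03 0.1 0 0 0; -1 0.01 0.03 0.08 0 0 0'; python3 f.py 16
```

```text
time_s: 19.58
ee_pos: [0.5541, 0.2214, 0.1041]
eef_rot: [3.142, -0.0, -0.001]
force: [-2.8, -1.9, 4.9]
grip_width: 0.0256
grip_force: 54.9
t 20.38 ee [0.5541 0.2217 0.1043] puckz 0.0997 F [-1.69 -1.32  5.01] se [0.16 0.11 0.1 ] polar [0.137 1.836] rpy [-3.141e+00 -0.000e+00 -1.000e-03]
```

The force is 6.8 N with the baseline removed, and the hold at the start mark lasted about a second. I'll scour now, starting with a short piece that stays outside the strict zone to see the force while sliding.

```bash
python3 -m inch '-1 -0.1 0.03 0 0 0 0; -1 -0.19 0.07 0 0 0 0; -1 -0.19 0.07 0 0 0 0; -1 -0.19 0.07 0 0 0 0'; python3 f.py 8
```

```text
time_s: 20.88
ee_pos: [0.5335, 0.2143, 0.1042]
eef_rot: [-3.141, -0.0, -0.001]
force: [2.5, 1.2, 2.6]
grip_width: 0.0255
grip_force: 54.9
t 21.27 ee [0.5336 0.2142 0.1039] puckz 0.0993 F [-2.11 -0.53  4.54] se [0.45 0.26 0.21] polar [0.1369 1.9951] rpy [ 3.141e+00  1.000e-03 -1.000e-03]
```

```bash
F='force|ee_pos'
python3 -m inch '-1 -0.09 0.05 0 0 0 0'|grep -E $F
python3 -m inch '-1 -0.14 0.08 0 0 0 0'|grep -E $F
python3 -m inch '-1 -0.14 0.08 0 0 0 0'|grep -E $F
python3 -m inch '-1 -0.09 0.05 0 0 0 0'|grep -E $F
python3 f.py 1; python3 f.py 1;python3 f.py 1;python3 f.py 1;python3 f.py 1;python3 f.py 1;python3 f.py 1;python3 f.py 1
```

```text
ee_pos: [0.5317, 0.2131, 0.1042]
force: [2.8, 1.5, 4.5]
grip_force: 54.9
ee_pos: [0.5273, 0.2106, 0.1043]
force: [0.9, 1.9, 3.8]
grip_force: 54.9
ee_pos: [0.5227, 0.208, 0.1043]
force: [1.9, 1.3, 3.9]
grip_force: 54.9
ee_pos: [0.5199, 0.2064, 0.1043]
force: [2.7, 2.0, 2.8]
grip_force: 54.9
t 21.82 ee [0.5196 0.2063 0.1042] puckz 0.0996 F [1.43 2.27 4.35] se [0. 0. 0.] polar [0.1364 2.113 ] rpy [ 3.141e+00  0.000e+00 -1.000e-03]
t 21.88 ee [0.5199 0.2065 0.1042] puckz 0.0996 F [1.61 1.68 2.83] se [0. 0. 0.] polar [0.1364 2.1109] rpy [-3.142e+00  0.000e+00 -1.000e-03]
t 21.93 ee [0.52   0.2066 0.1042] puckz 0.0996 F [0.94 1.91 3.59] se [0. 0. 0.] polar [0.1364 2.1097] rpy [-3.141e+00  0.000e+00 -1.000e-03]
t 21.98 ee [0.52   0.2065 0.1042] puckz 0.0996 F [0.34 0.31 3.68] se [0. 0. 0.] polar [0.1363 2.1098] rpy [ 3.141e+00  0.000e+00 -1.000e-03]
t 22.02 ee [0.52   0.2064 0.1041] puckz 0.0995 F [-1.14 -1.34  5.03] se [0. 0. 0.] polar [0.1363 2.1105] rpy [ 3.141e+00  1.000e-03 -1.000e-03]
t 22.07 ee [0.5199 0.2064 0.104 ] puckz 0.0994 F [0.59 0.49 4.02] se [0. 0. 0.] polar [0.1363 2.111 ] rpy [ 3.141e+00  1.000e-03 -1.000e-03]
t 22.12 ee [0.5199 0.2064 0.104 ] puckz 0.0994 F [-1.04 -0.76  4.18] se [0. 0. 0.] polar [0.1363 2.1111] rpy [ 3.141e+00  1.000e-03 -1.000e-03]
t 22.18 ee [0.5199 0.2064 0.104 ] puckz 0.0994 F [-0.21 -0.46  4.85] se [0. 0. 0.] polar [0.1363 2.1107] rpy [ 3.141e+00  1.000e-03 -1.000e-03]
```

Sliding force averages about 5.6 N against about 6.3 N at rest. I'll go about 4 mm deeper at the beginning and watch the force at each row.

```bash
F='force:|ee_pos'
python3 -m inch '-1 -0.09 0.06 0.05 0 0 0'|grep -E $F
python3 -m inch '-1 -0.13 0.1 0.05 0 0 0'|grep -E $F
python3 -m inch '-1 -0.14 0.1 0.03 0 0 0'|grep -E $F
python3 -m inch '-1 -0.14 0.1 0 0 0 0'|grep -E $F
python3 -m inch '-1 -0.13 0.11 0 0 0 0'|grep -E $F
python3 -m inch '-1 -0.13 0.11 0 0 0 0'|grep -E $F
python3 -m inch '-1 -0.12 0.12 0 0 0 0'|grep -E $F
python3 -m inch '-1 -0.12 0.12 0 0 0 0'|grep -E $F
python3 f.py 5
```

```text
ee_pos: [0.5179, 0.2049, 0.1028]
force: [2.5, 1.9, 4.2]
grip_force: 54.9
ee_pos: [0.5136, 0.2018, 0.1012]
force: [2.8, 1.8, 4.1]
grip_force: 54.9
ee_pos: [0.5091, 0.1987, 0.1002]
force: [2.7, 1.9, 4.8]
grip_force: 54.9
ee_pos: [0.5048, 0.1957, 0.1002]
force: [2.0, 1.4, 3.5]
grip_force: 54.9
ee_pos: [0.5009, 0.1924, 0.1003]
force: [2.1, 1.7, 4.5]
grip_force: 54.9
ee_pos: [0.497, 0.189, 0.1003]
force: [3.1, 0.8, 4.4]
grip_force: 54.9
ee_pos: [0.4934, 0.1854, 0.1003]
force: [1.3, 3.0, 5.2]
grip_force: 54.9
ee_pos: [0.4899, 0.1818, 0.1003]
force: [2.5, 2.6, 4.5]
grip_force: 54.9
t 23.43 ee [0.49   0.182  0.1002] puckz 0.0956 F [0.47 2.07 4.33] se [0.29 0.56 0.17] polar [0.1362 2.3952] rpy [-3.142e+00  0.000e+00 -1.000e-03]
```

```bash
F='force:|ee_pos'
python3 -m inch '-1 -0.06 0.07 0 0 0 0'|grep -E $F
python3 -m inch '-1 -0.11 0.12 0 0 0 0; -1 -0.1 0.13 0 0 0 0'|grep -E $F
python3 -m inch '-1 -0.1 0.13 0 0 0 0'|grep -E $F
python3 -m inch '-1 -0.09 0.14 0 0 0 0'|grep -E $F
python3 -m inch '-1 -0.09 0.14 0 0 0 0'|grep -E $F
python3 -m inch '-1 -0.08 0.14 0 0 0 0'|grep -E $F
python3 -m inch '-1 -0.08 0.15 0 0 0 0'|grep -E $F
python3 f.py 2
```

```text
ee_pos: [0.4884, 0.18, 0.1002]
force: [2.0, 2.0, 4.0]
grip_force: 54.9
ee_pos: [0.4818, 0.1722, 0.1002]
force: [1.8, 2.2, 2.6]
grip_force: 54.9
ee_pos: [0.4788, 0.1682, 0.1003]
force: [2.4, 3.7, 4.2]
grip_force: 54.9
ee_pos: [0.4761, 0.164, 0.1003]
force: [1.7, 3.5, 4.5]
grip_force: 54.9
ee_pos: [0.4734, 0.1598, 0.1003]
force: [1.7, 3.0, 4.8]
grip_force: 54.9
ee_pos: [0.471, 0.1556, 0.1002]
force: [1.7, 3.0, 5.2]
grip_force: 54.9
ee_pos: [0.4686, 0.1511, 0.1002]
force: [0.9, 3.5, 5.0]
grip_force: 54.9
t 24.52 ee [0.4684 0.1509 0.1002] puckz 0.0956 F [0.31 2.24 4.16] se [0.32 0.89 0.22] polar [0.1362 2.6742] rpy [ 3.141e+00  1.000e-03 -1.000e-03]
```

```bash
F='force:|ee_pos'
python3 -m inch '-1 -0.04 0.07 0 0 0 0'|grep -E $F
python3 -m inch '-1 -0.07 0.15 0 0 0 0'|grep -E $F
python3 -m inch '-1 -0.06 0.15 0 0 0 0'|grep -E $F
python3 -m inch '-1 -0.06 0.15 0 0 0 0'|grep -E $F
python3 -m inch '-1 -0.05 0.16 0 0 0 0'|grep -E $F
python3 -m inch '-1 -0.05 0.16 0 0 0 0'|grep -E $F
python3 f.py 4
```

```text
ee_pos: [0.4676, 0.1493, 0.1003]
force: [1.3, 3.6, 4.4]
grip_force: 54.9
ee_pos: [0.4654, 0.1448, 0.1002]
force: [1.8, 4.0, 4.5]
grip_force: 54.9
ee_pos: [0.4635, 0.1401, 0.1002]
force: [0.7, 3.2, 4.2]
grip_force: 54.9
ee_pos: [0.4617, 0.1355, 0.1002]
force: [1.2, 4.4, 4.1]
grip_force: 54.9
ee_pos: [0.4602, 0.1307, 0.1003]
force: [0.7, 3.8, 4.0]
grip_force: 54.9
ee_pos: [0.4587, 0.1259, 0.1002]
force: [1.1, 3.9, 4.8]
grip_force: 54.9
t 25.48 ee [0.4588 0.1262 0.1002] puckz 0.0956 F [0.16 3.42 4.59] se [0.27 0.11 0.18] polar [0.1363 2.8691] rpy [-3.142e+00  0.000e+00 -1.000e-03]
```

```bash
F='force:|ee_pos'
python3 -m inch '-1 -0.02 0.08 0 0 0 0'|grep -E $F
python3 -m inch '-1 -0.04 0.16 0 0 0 0'|grep -E $F
python3 -m inch '-1 -0.03 0.16 0 0 0 0'|grep -E $F
python3 -m inch '-1 -0.03 0.16 0 0 0 0'|grep -E $F
python3 -m inch '-1 -0.02 0.17 0 0 0 0'|grep -E $F
python3 -m inch '-1 -0.02 0.17 0 0 0 0'|grep -E $F
python3 -m inch '-1 -0.01 0.17 0 0 0 0'|grep -E $F
python3 -m inch '-1 0 0.17 0 0 0 0'|grep -E $F
python3 -m inch '-1 0 0.17 0 0 0 0'|grep -E $F
python3 f.py 3
```

```text
ee_pos: [0.4583, 0.1239, 0.1003]
force: [1.2, 3.5, 5.6]
grip_force: 54.9
ee_pos: [0.4571, 0.119, 0.1003]
force: [0.6, 2.9, 4.2]
grip_force: 54.9
ee_pos: [0.4561, 0.114, 0.1003]
force: [-0.3, 3.3, 4.4]
grip_force: 54.9
ee_pos: [0.4552, 0.1092, 0.1003]
force: [0.6, 3.6, 5.0]
grip_force: 54.9
ee_pos: [0.4546, 0.104, 0.1002]
force: [1.0, 4.2, 5.3]
grip_force: 54.9
ee_pos: [0.4539, 0.0989, 0.1002]
force: [-0.6, 3.3, 4.7]
grip_force: 54.9
ee_pos: [0.4536, 0.0937, 0.1002]
force: [0.5, 4.4, 5.0]
grip_force: 54.9
ee_pos: [0.4536, 0.0887, 0.1002]
force: [-0.3, 3.3, 4.8]
grip_force: 54.9
ee_pos: [0.4537, 0.0836, 0.1003]
force: [-0.7, 4.0, 4.5]
grip_force: 54.9
t 26.75 ee [0.4536 0.0836 0.1002] puckz 0.0956 F [-0.99  2.89  4.48] se [0.15 0.3  0.08] polar [0.1365 3.1849] rpy [ 3.141e+00  0.000e+00 -1.000e-03]
```

```bash
F='force:|ee_pos'
python3 -m inch '-1 0.01 0.08 0 0 0 0'|grep -E $F
python3 -m inch '-1 0.02 0.16 0 0 0 0'|grep -E $F
python3 -m inch '-1 0.02 0.16 0 0 0 0'|grep -E $F
python3 -m inch '-1 0.03 0.16 0 0 0 0'|grep -E $F
python3 -m inch '-1 0.03 0.16 0 0 0 0'|grep -E $F
python3 -m inch '-1 0.04 0.16 0 0 0 0'|grep -E $F
python3 -m inch '-1 0.05 0.16 0 0 0 0'|grep -E $F
python3 f.py 3
```

```text
ee_pos: [0.4539, 0.0816, 0.1002]
force: [-0.3, 2.9, 4.9]
grip_force: 54.9
ee_pos: [0.4546, 0.0768, 0.1002]
force: [-1.2, 3.5, 5.1]
grip_force: 54.9
ee_pos: [0.4552, 0.0719, 0.1003]
force: [-0.4, 3.8, 5.2]
grip_force: 54.9
ee_pos: [0.4561, 0.0671, 0.1002]
force: [-0.5, 4.3, 5.6]
grip_force: 54.9
ee_pos: [0.4569, 0.0623, 0.1002]
force: [-1.2, 3.4, 5.4]
grip_force: 54.9
ee_pos: [0.4581, 0.0575, 0.1002]
force: [-1.7, 3.9, 5.8]
grip_force: 54.9
ee_pos: [0.4596, 0.0527, 0.1002]
force: [-1.3, 3.5, 5.5]
grip_force: 54.9
t 27.77 ee [0.4595 0.0526 0.1001] puckz 0.0955 F [-1.38  3.28  5.5 ] se [0.22 0.31 0.35] polar [0.1356 3.4169] rpy [-3.142e+00  1.000e-03 -1.000e-03]
```

```bash
F='force:|ee_pos'
python3 -m inch '-1 0.02 0.08 -0.03 0 0 0'|grep -E $F
python3 -m inch '-1 0.04 0.16 -0.04 0 0 0'|grep -E $F
python3 -m inch '-1 0.05 0.16 -0.02 0 0 0'|grep -E $F
python3 -m inch '-1 0.06 0.15 0 0 0 0'|grep -E $F
python3 -m inch '-1 0.06 0.15 0 0 0 0'|grep -E $F
python3 -m inch '-1 0.07 0.15 0 0 0 0'|grep -E $F
python3 -m inch '-1 0.08 0.15 0 0 0 0'|grep -E $F
python3 f.py 3
```

```text
ee_pos: [0.4601, 0.0504, 0.1011]
force: [-1.4, 3.0, 5.1]
grip_force: 54.9
ee_pos: [0.4614, 0.0454, 0.1024]
force: [-1.5, 4.4, 5.7]
grip_force: 54.9
ee_pos: [0.4631, 0.0404, 0.1031]
force: [-1.7, 3.6, 4.1]
grip_force: 54.9
ee_pos: [0.4649, 0.0359, 0.1031]
force: [-1.7, 3.6, 4.9]
grip_force: 54.9
ee_pos: [0.4667, 0.0314, 0.103]
force: [-1.5, 3.5, 5.6]
grip_force: 54.9
ee_pos: [0.4687, 0.0269, 0.103]
force: [-1.3, 3.3, 4.9]
grip_force: 54.9
ee_pos: [0.4711, 0.0223, 0.103]
force: [-2.8, 2.7, 4.9]
grip_force: 54.9
t 28.8 ee [0.4711 0.0223 0.1029] puckz 0.0983 F [-1.18  1.22  4.5 ] se [0.32 0.36 0.52] polar [0.1366 3.6558] rpy [ 3.141e+00  0.000e+00 -1.000e-03]
```

```bash
F='force:|ee_pos'
python3 -m inch '-1 0.04 0.07 -0.02 0 0 0'|grep -E $F
python3 -m inch '-1 0.08 0.14 0 0 0 0'|grep -E $F
python3 -m inch '-1 0.09 0.14 0 0 0 0'|grep -E $F
python3 -m inch '-1 0.09 0.14 0 0 0 0'|grep -E $F
python3 -m inch '-1 0.1 0.13 0 0 0 0'|grep -E $F
python3 -m inch '-1 0.1 0.13 0 0 0 0'|grep -E $F
python3 -m inch '-1 0.11 0.12 0 0 0 0'|grep -E $F
python3 -m inch '-1 0.08 0.09 0 0 0 0'|grep -E $F
python3 f.py 16
```

```text
ee_pos: [0.4721, 0.0206, 0.1035]
force: [-1.1, 1.9, 4.1]
grip_force: 54.9
ee_pos: [0.4747, 0.0164, 0.1037]
force: [-1.7, 3.8, 4.2]
grip_force: 54.9
ee_pos: [0.4774, 0.0122, 0.1036]
force: [-2.2, 4.1, 5.0]
grip_force: 54.9
ee_pos: [0.4801, 0.008, 0.1036]
force: [-2.2, 2.2, 5.0]
grip_force: 54.9
ee_pos: [0.4831, 0.004, 0.1036]
force: [-2.3, 2.6, 4.4]
grip_force: 54.9
ee_pos: [0.4862, 0.0, 0.1036]
force: [-1.3, 2.3, 5.2]
grip_force: 54.9
ee_pos: [0.4895, -0.0037, 0.1035]
force: [-2.1, 2.5, 4.7]
grip_force: 54.9
ee_pos: [0.4919, -0.0063, 0.1035]
force: [-2.7, 1.6, 4.9]
grip_force: 54.9
t 30.6 ee [ 0.4918 -0.0061  0.1036] puckz 0.099 F [ 0.33 -2.1   3.61] se [0.14 0.22 0.16] polar [0.137  3.9138] rpy [ 3.142e+00 -0.000e+00 -1.000e-03]
```

```bash
python3 -m inch '-1 0.01 -0.01 0.05 0 0 0; -1 0.01 -0.01 0.05 0 0 0; -1 0 0 0 0 0 0; -1 0 0 0 0 0 0'|grep -E 'force:|ee_pos'; python3 f.py 14
python3 -m inch '-1 -0.01 0.01 -0.05 0 0 0; -1 -0.03 0.03 -0.1 0 0 0; -1 -0.03 0.03 -0.1 0 0 0; -1 -0.03 0.03 -0.1 0 0 0; -1 -0.03 0.03 -0.1 0 0 0; -1 -0.03 0.03 -0.1 0 0 0; -1 -0.03 0.03 -0.1 0 0 0; -1 -0.03 0.03 -0.1 0 0 0'
python3 f.py 4
```

```text
ee_pos: [0.4926, -0.0051, 0.1006]
force: [0.3, -0.4, 5.8]
grip_force: 54.9
t 31.8 ee [ 0.4926 -0.0051  0.1006] puckz 0.096 F [0.62 0.76 5.44] se [0.12 0.1  0.11] polar [0.1358 3.9123] rpy [-3.141e+00 -0.000e+00 -1.000e-03]
time_s: 32.8
ee_pos: [0.4856, -0.012, 0.1232]
eef_rot: [-3.141, 0.0, -0.001]
force: [0.9, 0.3, 1.5]
grip_width: 0.0258
grip_force: 54.9
t 33.0 ee [ 0.4857 -0.012   0.123 ] puckz 0.1184 F [1.41 0.31 1.89] se [0.19 0.1  0.2 ] polar [0.1455 3.9133] rpy [-3.141e+00  0.000e+00 -1.000e-03]
```

```bash
python3 -m inch '-1 -0.01 0.01 -0.08 0 0 0; -1 -0.01 0.01 -0.1 0 0 0; -1 -0.01 0.01 -0.1 0 0 0; -1 -0.01 0.01 -0.1 0 0 0; -1 -0.01 0.01 -0.1 0 0 0; -1 -0.01 0.01 -0.1 0 0 0; -1 0 0 -0.08 0 0 0; -1 0 0 -0.07 0 0 0; -1 0 0 -0.07 0 0 0; -1 0 0 -0.07 0 0 0'
python3 -m inch '-1 0 0 -0.05 0 0 0; -1 0 0 -0.05 0 0 0; -1 0 0 -0.05 0 0 0; -1 0 0 -0.1 0 0 0; -1 0 0 -0.2 0 0 0; -1 0 0 -0.5 0 0 0; -1 0 0 -1 0 0 0; -1 0 0 -0.5 0 0 0'
python3 f.py 4
```

```text
time_s: 34.25
ee_pos: [0.4839, -0.0139, 0.1492]
eef_rot: [-3.142, 0.0, -0.001]
force: [-0.4, -0.2, -0.9]
grip_width: 0.0255
grip_force: 54.9
time_s: 35.25
ee_pos: [0.4845, -0.0139, 0.2249]
eef_rot: [3.141, -0.003, -0.001]
force: [0.9, 0.7, -1.1]
grip_width: 0.0259
grip_force: 54.9
t 35.45 ee [ 0.4838 -0.0139  0.2221] puckz 0.2175 F [ 0.32 -0.05 -1.4 ] se [0.19 0.31 0.46] polar [0.1482 3.9133] rpy [-3.142e+00  1.000e-03 -1.000e-03]
```

```bash
python3 -m inch '-1 -0.1 0.5 0 0 0 0; -1 -0.17 1 0 0 0 0; -1 -0.17 1 0 0 0 0; -1 -0.17 1 0 0 0 0; -1 -0.17 1 0 0 0 0; -1 -0.17 1 0 0 0 0; -1 -0.17 1 0 0 0 0; -1 -0.17 1 0 0 0 0; -1 -0.17 0.7 0 0 0 0; -1 -0.1 0.37 0 0 0 0'
python3 -m inch '-1 0 0 0.5 0 0 0; -1 0 0 1 0 0 0; -1 0 0 1 0 0 0; -1 0 0 1 0 0 0; -1 0 0 1 0 0 0; -1 0 0 1 0 0 0; -1 0 0 0.6 0 0 0; -1 0 0 0.4 0 0 0; -1 0 0 0.2 0 0 0; -1 0 0 0.1 0 0 0'
python3 f.py 4
```

```text
time_s: 36.7
ee_pos: [0.436, -0.2723, 0.2219]
eef_rot: [-3.141, 0.001, -0.002]
force: [1.4, -0.7, -2.2]
grip_width: 0.0252
grip_force: 54.9
time_s: 37.95
ee_pos: [0.4371, -0.2709, 0.0186]
eef_rot: [3.141, -0.0, -0.001]
force: [0.3, -0.4, -1.4]
grip_width: 0.0255
grip_force: 54.9
t 38.15 ee [ 0.4372 -0.2711  0.0191] puckz 0.0145 F [-0.17 -0.18 -1.81] se [0.18 0.25 0.34] polar [0.3916 4.3116] rpy [ 3.141e+00 -1.000e-03 -1.000e-03]
```

```bash
python3 -m inch '-1 0 0 0.2 0 0 0; -1 0 0 0.13 0 0 0; -1 0 0 0.05 0 0 0; -1 0 0 0 0 0 0; -1 0 0 0 0 0 0'; python3 f.py 4
python3 -m inch '-1 0 0 0.05 0 0 0; -1 0 0 0.04 0 0 0; -1 0 0 0 0 0 0; -1 0 0 0 0 0 0';python3 f.py 6
```

```text
time_s: 38.78
ee_pos: [0.437, -0.271, 0.0073]
eef_rot: [3.141, -0.0, -0.001]
force: [0.0, 0.0, -2.0]
grip_width: 0.0256
grip_force: 54.9
t 38.98 ee [ 0.437  -0.271   0.0073] puckz 0.0027 F [-0.02 -0.18 -1.97] se [0.29 0.36 0.24] polar [0.3916 4.3111] rpy [ 3.142e+00 -0.000e+00 -1.000e-03]
time_s: 39.48
ee_pos: [0.437, -0.271, 0.0046]
eef_rot: [3.142, -0.0, -0.001]
force: [-0.6, 0.4, 0.4]
grip_width: 0.0256
grip_force: 54.9
t 39.77 ee [ 0.4371 -0.271   0.0046] puckz 0.0 F [-0.27 -0.29  0.91] se [0.24 0.08 0.32] polar [0.3916 4.3112] rpy [ 3.142e+00 -0.000e+00 -1.000e-03]
```

The puck is down on the bench at the same height as when it was gripped. Now I'll let go, lift clear and check.

```bash
python3 -m inch '0.4 0 0 0 0 0 0; 0.4 0 0 0 0 0 0; 0.4 0 0 0 0 0 0; 0.4 0 0 0 0 0 0; 0.4 0 0 0 0 0 0; 0.4 0 0 0 0 0 0; 0.4 0 0 -0.5 0 0 0; 0.4 0 0 -1 0 0 0; 0.4 0 0 -1 0 0 0; 0.4 0 0 -1 0 0 0'
python3 -m inch '0.4 0 0 -1 0 0 0; 0.4 0 0 -1 0 0 0; 0.4 0 0 -0.5 0 0 0; 0.4 0 0 0 0 0 0; 0.4 0 0 0 0 0 0; 0.4 0 0 0 0 0 0; 0.4 0 0 0 0 0 0; 0.4 0 0 0 0 0 0'
python3 - <<'E'
from h import *
from station import camera
c=camera('wrist');w=cloud(c);Z=w[...,2]
p=w[(np.hypot(w[...,0]-.437,w[...,1]+.271)<.05)&(Z>.065)&(Z<.09)];print(len(p),p.min(0),p.max(0))
s=camera('scene');ws=cloud(s);Z=ws[...,2];X,Y=ws[...,0],ws[...,1]
m=(np.abs(np.hypot(X-.59,Y-.0895)-.15)<.008)&(Z>.12)&(Z<.17);p=ws[m];print(np.linalg.lstsq(np.c_[p[:,:2]-[.59,.0895],np.ones(len(p))],p[:,2],rcond=None)[0])
for nm,x,y in(('mug',.607,-.303),('jar',.407,.312),('can',.535,.353)):
    k=(np.hypot(X-x,Y-y)<.06)&(Z>.07)&(Z<.13)&(np.hypot(X-.59,Y-.09)>.2);print(nm,np.median(ws[k],0))
cv2.imwrite('pics/s9.png',s['img'])
E
```

```text
time_s: 41.02
ee_pos: [0.437, -0.271, 0.1117]
eef_rot: [3.141, -0.001, -0.001]
force: [0.6, 0.2, -0.2]
grip_width: 0.0658
grip_force: 0.0
time_s: 42.02
ee_pos: [0.4369, -0.2709, 0.1843]
eef_rot: [-3.141, 0.0, -0.001]
force: [0.3, 0.1, -0.0]
grip_width: 0.0657
grip_force: 0.0
582 [ 0.42322971 -0.28453781  0.06506004] [ 0.44975001 -0.2596083   0.07774566]
[0.02372991 0.01329167 0.1396246 ]
mug [ 0.61544397 -0.29679608  0.08131532]
jar [0.42603539 0.32368833 0.10953842]
can [0.55943378 0.37182946 0.11059743]
```

View pics/s9.png

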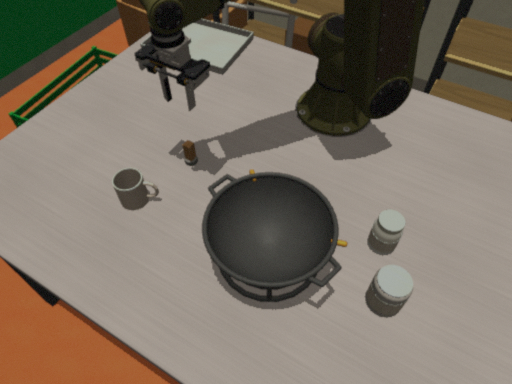

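The puck stands upright at (190,152). The bowl is level to within 0.03 rad, and the mug, jar and can are at the same pixels as in the first picture.

```bash
python3 -c "
from station import ticket
print(ticket.hand_in())"
```

```text
the job is handed in; nothing more can be done
None
```

I scoured the rim from the left-hand rivet to the right-hand one with the average force at about 5.4–7.3 N, then stood the puck upright on the bench, released it and handed the job in at about 42 s; no verdict came back.

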